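Uncouple the tow hitch and hold the tongue up

ROBOT

A 6-joint arm with a two-finger parallel gripper is mounted at the origin on a cart in front of the work surface, level with it; the furniture and walls round the work are solid. World frame = base frame: x ahead of the robot, y to its left, z up, the work surface at z = 0. Lengths are in m, angles in rad, forces in N, time in s.
With the tool pointing down it reaches from about 0.35 to 0.775 m from the base axis. Payload 5.5 kg.
Tool frame: the origin (TCP) lies between the finger pads; the fingertips stand 22 mm ahead of it and the grasp point (between the pads) lies 3 mm ahead of it; z points along the fingers, y is the line along which they close (so a half turn about z gives the same grasp; the last joint's range is limited). The gripper opens to 85 mm and grips with 20 to 120 N. Pads are 22 mm wide; open, the fingers measure 114 mm over their backs; the gripper's body (76 mm by 85 mm) begins 54 mm behind the grasp point. The pads swing forward as they close: fully open they stand 13 mm farther back than shut.
Start: joints at [1.081, 0.313, 0.046, 1.304, 0, 1.431], TCP at [0.197, 0.54, 0.253] pointing down, gripper open.
Joint ranges: [-2.76, 2.76], [-0.86, 1.69], [-1.03, 1.26], [-2.2, 2.34], [-1.47, 1.5], [-3.14, 3.14]. Speed limits (rad/s): [2.57, 2.57, 3.14, 3.14, 3.14, 3.14].

INTERFACE

Orientations are given as a unit quaternion [w, x, y, z].
In Python, from workcell import env gives the robot as it stands.
- The arm moves only by the tool drive_effector, called after "Emit:" by a JSON object that holds its "name" and its "arguments". Schema: {"type":"object","properties":{"offsets":{"type":"array","items":{"type":"object","properties":{"tx":{"type":"number"},"ty":{"type":"number"},"tz":{"type":"number"},"ax":{"type":"number"},"ay":{"type":"number"},"az":{"type":"number"}},"additionalProperties":false},"minItems":1,"maxItems":8},"aperture":{"type":"number"},"grip_n":{"type":"number"},"only":{"type":"string"},"quiet":{"type":"boolean"},"lines":{"type":"string"}},"required":["offsets"],"additionalProperties":false}. offsets is a list of rows, 1 to 8 of them, each an object with the fields tx, ty, tz (the shift in shares of 100 cm (1.0 is 100 cm)), ax, ay, az (a rotation vector in a scale on which 1.0 is 120 degrees); a field left out counts as zero; each row is the pose to reach, as a shift and turn from the pose commanded when the call began, along the tool's axes at that moment; what a row does not reach only later rows make up. A row lasts 1/8 s, in which the tool goes at most 0.0625 m and 0.188 rad, less where a joint would pass 70% of its speed; a pose out of reach is approached as far as the arm can. aperture is the finger opening in m, set as the call begins (left out keeps the last). The fingers move at their own pace and stop on an object; grip_n is the grip in N (left out, the last holds). Time passes only in rows, so rows that do not move let the fingers close. The tool returns the time, the measured TCP pose, the force, the opening and the grip force at its end. only (a regular expression) keeps the lines of the reply that match it, lines (a string "A,B") keeps lines A to B, and quiet returns only ok. A shift or turn number past 1, either way, is cut back to 1. Input that does not fit is refused with a message, and nothing moves.
- env.get_state(): the state, without advancing time (a new reading comes with each control period).
- env.read_camera(name): name is "scene" or "side" or "wrist"; returns a dict with "image" (480x640x3 uint8, red, green, blue), "K" (3x3 intrinsics, pixels), "D" ([k1, k2, p1, p2, k3] as OpenCV has them; the pictures are not rectified), "R" (3x3) and "t" (3): a world point X has camera coordinates R X + t. Camera axes: x right, y down, z forward; pixel columns grow to the right and rows downward; lengths in m; the calibration is good to about 2 mm. A picture is of the moment at which its call begins. There is no depth.
- env.hand_in(): hands the job in; it is judged then, once.
The state is a dict: "clock": time; "joint_pos": joint angles; "qvel": joint speeds; "tau": joint torques, N m; "tcp_pos": TCP position; "orientation": TCP orientation; "wrist_force": force on the tool from outside, world axes, zero at the start; "ft_torque": the same for the moment, N m; "finger_gap": finger opening in m; "grip_force": force on a finger pad.
Only numpy, scipy, OpenCV 4.12 (cv2) and the standard library are available. Lean on these libraries where they do the work, as an engineer would, in place of code of your own. Each camera call takes 0.05 s, during which the arm holds its last target. There are 200 camera calls.

TASK

Uncouple the hitch on the wooden stand so that its ball can be inspected. First draw the red and the blue keeper pin out of the coupler and put each into the parts bin of its own colour; then pull the orange latch grip sideways, away against its spring towards the side where the pins stood, while the coupler still sits on the ball, and lift the tongue off the ball. Finish while holding it: keep the gripper holding the tongue or its latch grip, still, with the coupler raised at least 6 cm above where it sat; do not let go, and leave the bins and the other things on the bench where they stand.

Things in the scene. Friction and masses are not known exactly. Their poses are not given: they have to be found in the camera images.
- hitch_stand: fixed plywood board (x -100 to +245 mm, y +-65 mm, 16 mm thick) with a 44 mm steel hitch ball and, at x = +200 mm, an 80 mm high pivot bracket (pivot axis along y, 64 mm above the bench). Origin: on the bench under the ball; x runs along the tongue from ball to pivot, roughly away from the robot, y sideways, z up. Pins stand at x = -40 and +40, y = +22 mm.
- tongue: green tongue, about 0.55 kg: coupler housing 124 x 80 mm over the ball, flat top 84 mm above the bench, and a 38 mm wide bar to the pivot. Origin on the pivot axis, 200 mm behind the ball, 64 mm above the bench; axes as the stand's when down. Swings up freely about the pivot (0 to 0.6 rad), falls back if let go, cannot rise while the latch is shut.
- socket (a point): point of the tongue at the ball's centre when coupled: 50 mm above the bench, 200 mm from the pivot. It rises as the tongue is lifted.
- latch (a joint): slide of the spring latch, m: 0 shut, 0.018 at its stop; grows as the orange grip is pulled along the stand's +y (towards the side where the pins stand). Spring 4 N at 0, 11 N at 0.018; springs shut if let go. Clears the ball from about 0.010; pull to 0.015 or more. The pins block it.
- latch_grip (a point): in the orange latch grip, an upright block on the coupler 22 mm thick (stand's y), 30 mm wide (x), 91 to 145 mm above the bench; pinch across y from above. Point: mid-block, 122 mm up, at x = 0, y = -6 mm of the stand when shut. The tongue can be lifted by it. Steel latch plate below: top 91 mm up, x +-55 mm, y -22 to +8 mm, near x = 0 on to +52 mm.
- pin_red: loose keeper pin, 40 g, 58 mm long: steel shank 10 mm thick, 20 mm long, under a red head 24 mm in diameter, 38 mm tall. Origin: shank's lower end, z to the head. Starts upright, shank in one of two 12 mm holes (which varies) in the coupler's top, head 84 to 122 mm above the bench. Pull it up over 20 mm to free it. Its head, 2 mm from the latch plate, blocks the latch.
- pin_blue: loose keeper pin, 40 g, 58 mm long: steel shank 10 mm thick, 20 mm long, under a blue head 24 mm in diameter, 38 mm tall. Origin: shank's lower end, z to the head. Starts upright, shank in one of two 12 mm holes (which varies) in the coupler's top, head 84 to 122 mm above the bench. Pull it up over 20 mm to free it. Its head, 2 mm from the latch plate, blocks the latch.
- bin_red: red open parts bin with small hardware in it (things dropped in pass through that to the floor). 121 mm along its y, 100 mm along its x; side walls 44 mm high, back wall (+y) 55, front lip (-y) 29 mm, floor 2 mm. Loose, 0.22 kg. Origin under its middle, on the bench; front lip roughly towards the robot. The bins change places. 
- bin_blue: blue open parts bin with small hardware in it (things dropped in pass through that to the floor). 121 mm along its y, 100 mm along its x; side walls 44 mm high, back wall (+y) 55, front lip (-y) 29 mm, floor 2 mm. Loose, 0.22 kg. Origin under its middle, on the bench; front lip roughly towards the robot. The bins change places. 
- bin_yellow: yellow open parts bin with small hardware in it (things dropped in pass through that to the floor). 121 mm along its y, 100 mm along its x; side walls 44 mm high, back wall (+y) 55, front lip (-y) 29 mm, floor 2 mm. Loose, 0.22 kg. Origin under its middle, on the bench; front lip roughly towards the robot. The bins change places. No pin belongs here.
- push_block: bystander: wooden push block with an arched handle, 44 x 140 x 60 mm, loose, at the front right of the bench; origin under its middle. Leave alone.
- offcut_oak: bystander: oak offcut 40 x 110 x 22 mm, loose, at the front right of the bench; origin under its middle. Leave alone.
- sand_block: bystander: sanding block 63 x 101 x 34 mm, loose, at the front right of the bench; origin under its middle. Leave alone.
- cup_hinge0: bystander: grey metal cup hinge 56 x 84 x 22 mm, loose, at the left of the bench; origin under its middle. Leave alone.

How it is judged:
By the outcome, as a careful person would: the job done as asked, in the order asked, and still so for the second after the job is handed in, while the arm keeps its last pose, push and grip.
It also fails if it takes over 58 s, if anything falls off the work surface, if the arm or the gripper's body presses on something with over 40 N, if the wrist force passes 120 N, or if a joint passes its speed limit or range.

## Working session

There is one attempt and no reset: what is moved stays moved. The work goes in short steps, Python scripts to look and compute and a tool call to move; the robot and the scene stay as the last step left them, time stands still between calls to the robot, and variables do not carry over. Pictures are saved under pics/ and viewed, at most 13 in all, crops included, and the job is handed in when it is done.

```bash
ls; mkdir -p pics
```

Run:
```python
from workcell import env
import cv2
for n in("scene","side"):
    c=env.read_camera(n); cv2.imwrite(f"pics/{n}0.png",c["image"][:,:,::-1]); print(n,c["K"].tolist() if hasattr(c["K"],'tolist') else c["K"],c["D"],c["R"],c["t"])
print(env.get_state())
```

```text
pics
workcell.py
scene [[490.34257038302337, 0.0, 318.29272181377706], [0.0, 490.34257038302337, 237.5975338082038], [0.0, 0.0, 1.0]] [-0.03522283  0.          0.          0.          0.        ] [[ 0.49125611 -0.87078331 -0.02009634]
 [-0.38109155 -0.19413321 -0.90392562]
 [ 0.78322198  0.45171753 -0.42721729]] [-0.29949453  0.28312628  0.81818273]
side [[573.0908109982933, 0.0, 309.5544133516345], [0.0, 573.0908109982933, 250.57874288253993], [0.0, 0.0, 1.0]] [0.03956221 0.         0.         0.         0.        ] [[-0.98976277 -0.14181508 -0.01606701]
 [-0.05161075  0.4605963  -0.88610799]
 [ 0.13306389 -0.87620747 -0.46320026]] [0.51231603 0.13348806 1.35852062]
{'clock': 0.1, 'joint_pos': array([1.08141499e+00, 3.13961211e-01, 4.50873794e-02, 1.30360722e+00,
       1.35104752e-05, 1.43121814e+00]), 'qvel': array([ 0.00115331, -0.00225706,  0.00277895, -0.00012843,  0.00046833,
        0.00065   ]), 'tau': array([ 3.73058865e-03, -4.81725061e+01,  2.99245048e+01,  1.27343897e-02,
       -1.70753051e-04, -5.83610344e-06]), 'tcp_pos': array([0.19685251, 0.53980283, 0.25247545]), 'orientation': array([-2.66985052e-04,  1.74011159e-01,  9.84743320e-01, -7.98961446e-04]), 'wrist_force': array([ 0.13124936, -1.12411033, -0.95110617]), 'ft_torque': array([ 0.00789386, -0.00471651, -0.01386952]), 'grip_force': 0.0, 'finger_gap': 0.08541499916740831}
```

View pics/scene0.png

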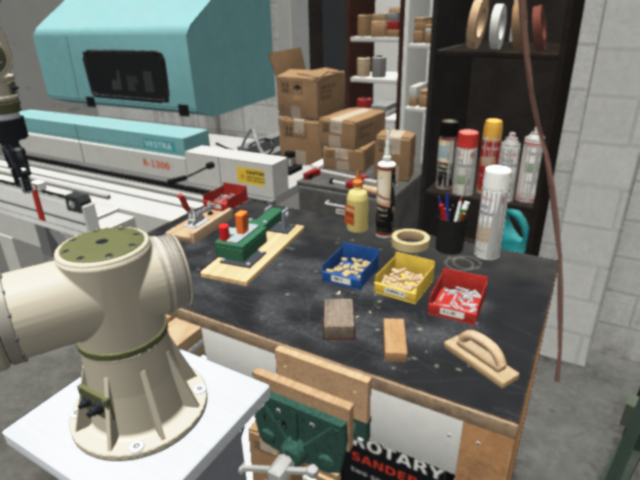

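View pics/side0.png

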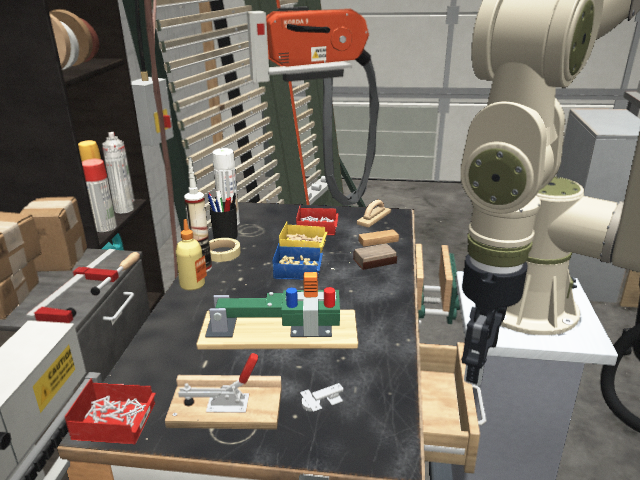

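The scene view shows bins blue (350,265), yellow (404,278) and red (458,295), and the stand at about (255,245). In the side view the pin heads are red (329,297) and blue (292,297), with the latch grip at (311,285). I'll enlarge the crops.

Run:
```python
import cv2,numpy as np
a=cv2.imread("pics/side0.png");b=cv2.imread("pics/scene0.png")
c1=cv2.resize(a[260:360,190:370],None,fx=4.4,fy=4.4,interpolation=cv2.INTER_CUBIC)
cv2.imwrite("pics/c1.png",c1)
c2=cv2.resize(b[195:335,190:500],None,fx=2.58,fy=2.58,interpolation=cv2.INTER_CUBIC)
cv2.imwrite("pics/c2.png",c2)
```

```text
(no output)
```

View pics/c1.png

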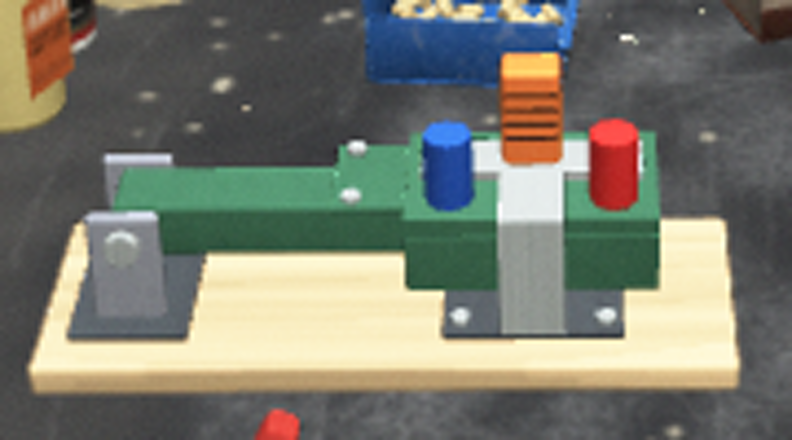

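View pics/c2.png

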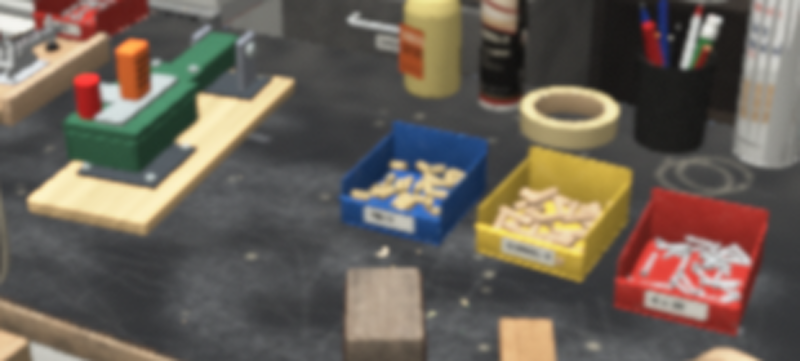

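In the side crop, the board's top corners are (33,375), (738,373), (723,219) and (78,219). The pin tops are red (614,128) and blue (448,130), and the coupler's near top corners are (404,219) and (658,219). In the scene crop, the blue bin's back corners are (395,123) and (488,145) with lip bottom (342,225) and (437,243). The red bin's back corners are (655,190) and (768,210) with lip bottom (615,310) and (738,331).

Create h.py:
```python
import numpy as np,cv2
from scipy.optimize import least_squares
from scipy.spatial.transform import Rotation as Ro
from workcell import env
def fit(obs,x0):
    # obs: list of (cam, Nx3 local pts mm, Nx2 px)
    def proj(c,P): return cv2.projectPoints(np.float64(P),cv2.Rodrigues(c["R"])[0],np.float64(c["t"]),np.float64(c["K"]),np.float64(c["D"]))[0][:,0]
    def W(p,L):
        a=p[2];L=np.float64(L)/1000
        return L@np.array([[np.cos(a),-np.sin(a),0],[np.sin(a),np.cos(a),0],[0,0,1]]).T+[p[0],p[1],0]
    f=lambda p:np.concatenate([(proj(c,W(p,L))-px).ravel() for c,L,px in obs])
    r=least_squares(f,x0,loss="soft_l1"); return r.x,np.round(r.fun.reshape(-1,2),1).tolist(),W
def crop(p,s,o): return (np.float64(p)+.5)/s-.5+np.float64(o)
def tool(st=None):
    st=st or env.get_state(); q=st["orientation"]
    return st["tcp_pos"],Ro.from_quat(np.r_[q[1:],q[0]])
def go(target,yaw=None):
    """shift in tool axes from measured pose to target TCP; yaw = world angle of finger-closing line"""
    p,R=tool(); d=R.inv().apply(np.array(target)-p); y=R.as_matrix()[:,1]
    print("shift",d.round(4),"y-angle",np.arctan2(y[1],y[0]).round(4))
    if yaw is not None:
        t=(yaw-np.arctan2(y[1],y[0])+np.pi/2)%np.pi-np.pi/2
        # target: tool z straight down, y along yaw+k*pi
        a=np.arctan2(y[1],y[0])+t; Y=np.array([np.cos(a),np.sin(a),0]);Z=np.array([0,0,-1.]);X=np.cross(Y,Z)
        print("rotvec",(R.inv()*Ro.from_matrix(np.c_[X,Y,Z])).as_rotvec().round(4))
```

Run:
```python
from h import *
S=env.read_camera("side");C=env.read_camera("scene")
so=(190,260);co=(190,195)
L1=[(245,65,16),(245,65,0),(-100,65,16),(-100,-65,16),(245,-65,16),(-40,22,122),(40,22,122),(-62,40,84),(62,40,84)]
P1=crop([(33,375),(33,391),(738,373),(723,219),(78,219),(614,128),(448,130),(658,219),(404,219)],4.4,so)
L2=[(-100,65,16),(-100,-65,16),(245,-65,16),(-40,22,122)]
P2=crop([(30,205),(147,225),(293,80),(87,77)],2.58,co)
p,r,W=fit([(S,L1,P1),(C,L2,P2)],[.3,.4,.3]);print("stand",p.round(4),r)
for n,v in dict(red=(-40,22,103),blue=(40,22,103),grip=(0,-6,122)).items():print(n,W(p,[v]).round(4))
Lb=[(-50,60,55),(50,60,55),(-50,-60,0),(50,-60,0)]
for n,P in dict(blue=[(395,123),(488,145),(342,225),(437,243)],yellow=[(536,148),(632,167),(478,252),(580,280)],red=[(655,190),(768,210),(615,310),(738,331)]).items():
    p,r,W=fit([(C,Lb,crop(P,2.58,co))],[.6,0,-1.2]);print(n,p.round(4),r)
go([0,0,0])
```

```bash
python3 -c "
from h import *
go([.4487,.1719,.2],.1317)"
```

```text
shift [-0.3627 -0.2594  0.053 ] y-angle 1.221
rotvec [-1.1000e-03  5.0000e-04  1.0893e+00]
```

Careful with the scale: turns go in shares of 120 degrees. That gives: 1.089 rad / 2.0944 = 0.52.

Emit:
{"name": "drive_effector", "arguments": {"offsets": [{"tx":-0.06, "ty":-0.043, "az":0.0859}, {"tx":-0.12, "ty":-0.086, "az":0.1719}, {"tx":-0.18, "ty":-0.13, "az":0.2578}, {"tx":-0.24, "ty":-0.173, "tz":0.01, "az":0.3438}, {"tx":-0.3, "ty":-0.216, "tz":0.03, "az":0.4297}, {"tx":-0.3627, "ty":-0.2594, "tz":0.053, "ax":-0.0005, "az":0.52}, {"tx":-0.3627, "ty":-0.2594, "tz":0.053, "ax":-0.0005, "az":0.52}, {"tx":-0.3627, "ty":-0.2594, "tz":0.053, "ax":-0.0005, "az":0.52}], "aperture": 0.05}}

```text
clock: 1.2
tcp_pos: [0.45, 0.1694, 0.1992]
orientation: [-0.0, 0.661, 0.751, -0.0]
wrist_force: [-0.2, 0.7, -0.1]
finger_gap: 0.0502
grip_force: 0.0
```

Emit:
{"name": "drive_effector", "arguments": {"offsets": [{}, {}]}}

```text
clock: 1.45
tcp_pos: [0.4483, 0.1733, 0.2007]
orientation: [-0.0, 0.658, 0.753, 0.001]
wrist_force: [0.0, 0.0, 0.4]
finger_gap: 0.0505
grip_force: 0.0
```

Run:
```python
from h import *
go([.4487,.1719,.115],.1317)
c=env.read_camera("wrist"); cv2.imwrite("pics/w1.png",c["image"][:,:,::-1])
P=cv2.projectPoints(np.float64([[.4487,.1719,.122],[.528,.1824,.122],[.4921,.1494,.145]]),cv2.Rodrigues(c["R"])[0],np.float64(c["t"]),c["K"],c["D"])[0];print(P[:,0])
```

```text
shift [-0.0015  0.0001  0.0857] y-angle 0.1335
rotvec [ 0.0009 -0.001   0.0018]
[[322.10837947 265.4697437 ]
 [457.90501103 265.74970595]
 [394.89721353 328.12437929]]
```

View pics/w1.png

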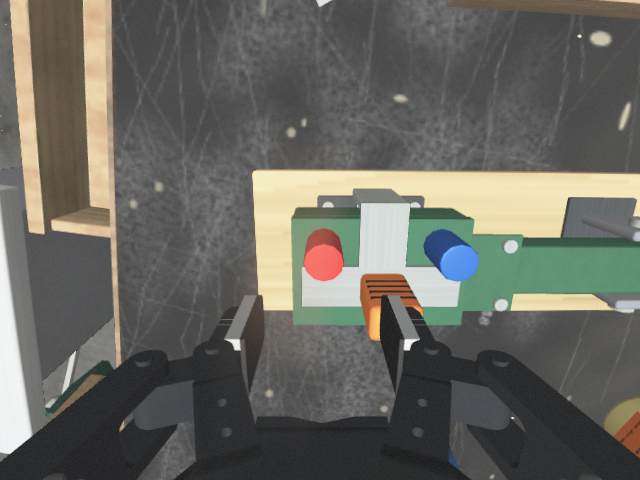

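The wrist view shows red's top at (324,263), blue's at (458,262) and the grip's top near (396,323). All are within 3 px (about 1.5 mm) of the prediction, so I'll descend and pull red.

Emit:
{"name": "drive_effector", "arguments": {"offsets": [{"tz":0.03}, {"tx":-0.001, "ty":0.001, "tz":0.06}, {"tx":-0.001, "ty":0.001, "tz":0.0857}, {"tx":-0.001, "ty":0.001, "tz":0.0857}, {"tx":-0.001, "ty":0.001, "tz":0.0857}]}}

```text
clock: 2.12
tcp_pos: [0.4504, 0.1724, 0.1157]
orientation: [0.0, 0.658, 0.753, 0.001]
wrist_force: [0.0, 0.3, 0.4]
finger_gap: 0.0498
grip_force: 0.0
```

Emit:
{"name": "drive_effector", "arguments": {"offsets": [{}, {}, {}, {}], "aperture": 0.01, "grip_n": 30}}

```text
clock: 2.62
tcp_pos: [0.4508, 0.1718, 0.1159]
orientation: [0.0, 0.659, 0.752, 0.002]
wrist_force: [-1.7, 1.4, 6.0]
finger_gap: 0.023
grip_force: 29.2
```

Emit:
{"name": "drive_effector", "arguments": {"offsets": [{"tz":-0.015}, {"tz":-0.03}, {"tz":-0.06}, {"tz":-0.12}, {"tz":-0.12}]}}

```text
clock: 3.25
tcp_pos: [0.453, 0.1719, 0.2403]
orientation: [0.003, 0.659, 0.752, 0.005]
wrist_force: [0.7, -0.2, -1.0]
finger_gap: 0.0232
grip_force: 29.5
```

```bash
python3 -c "
from h import *
go([.5476,-.3853,.235]);go([.5476,-.3853,.067])"
```

```text
shift [-0.5648  0.0204  0.0049] y-angle 0.1319
shift [-0.565   0.0186  0.1729] y-angle 0.1319
```

Emit:
{"name": "drive_effector", "arguments": {"offsets": [{"tx":-0.05}, {"tx":-0.1}, {"tx":-0.15}, {"tx":-0.2, "ty":0.006}, {"tx":-0.25, "ty":0.008}, {"tx":-0.3, "ty":0.01}, {"tx":-0.35, "ty":0.012}, {"tx":-0.4, "ty":0.014}]}}

```text
clock: 4.25
tcp_pos: [0.5164, -0.225, 0.2342]
orientation: [-0.0, 0.659, 0.752, 0.001]
wrist_force: [1.2, 0.2, -0.6]
finger_gap: 0.0229
grip_force: 29.6
```

Emit:
{"name": "drive_effector", "arguments": {"offsets": [{"tx":-0.05, "ty":0.002}, {"tx":-0.1, "ty":0.004}, {"tx":-0.15, "ty":0.006}, {"tx":-0.163, "ty":0.006}, {"tx":-0.163, "ty":0.006}, {"tx":-0.163, "ty":0.006}]}}

```text
clock: 5.0
tcp_pos: [0.5438, -0.3827, 0.2343]
orientation: [-0.0, 0.659, 0.753, 0.001]
wrist_force: [-0.1, -0.3, -0.2]
finger_gap: 0.0232
grip_force: 29.6
```

```bash
python3 -c "
from h import *
go([.5476,-.3853,.067],.1317)
c=env.read_camera('wrist'); cv2.imwrite('pics/w2.png',c['image'][:,:,::-1])"
```

```text
shift [-0.0033  0.0034  0.1673] y-angle 0.133
rotvec [ 0.0005 -0.0015  0.0013]
```

View pics/w2.png

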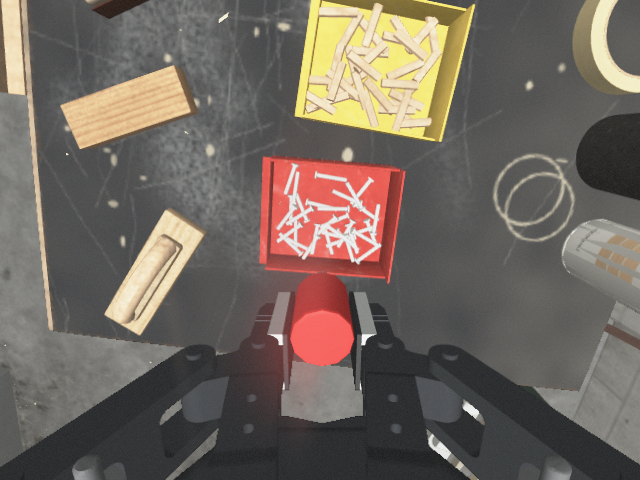

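The wrist view shows the red bin's rim corners at (263,157), (404,170), (390,282) and (260,263), and the pin is held. I'll refit the bin pose from this picture.

Run:
```python
from h import *
c=env.read_camera("wrist")
p,r,W=fit([(c,[(-50,-60,29),(50,-60,29),(50,60,55),(-50,60,55)],np.float64([(263,157),(260,263),(390,282),(404,170)]))],[.55,-.38,-1.5]);print(p,r)
p2,r2,W=fit([(c,[(-50,-60,29),(50,-60,29),(50,60,55),(-50,60,55)],np.float64([(296,114),(319,-2),(476,8),(440,140)])[[1,0,3,2]])],[.55,-.25,-1.5]);print('yellow',p2,r2)
go([p[0],p[1],.067],.1317)
```

```text
[ 0.54849745 -0.38323886 -1.50659616] [[-0.3, -0.2], [0.2, 0.5], [-0.6, 0.3], [0.6, -0.5]]
yellow [ 0.57284712 -0.25233462 -1.6299029 ] [[-1.2, -13.8], [-0.5, 1.1], [0.3, 4.3], [1.5, -0.4]]
shift [-0.0014  0.0042  0.1678] y-angle 0.1336
rotvec [ 0.0009 -0.0008  0.0019]
```

Agrees within 2 mm. Lowering, releasing and rising.

Emit:
{"name": "drive_effector", "arguments": {"offsets": [{"tx":-0.001, "ty":0.004, "tz":0.05}, {"tx":-0.001, "ty":0.004, "tz":0.1}, {"tx":-0.001, "ty":0.004, "tz":0.15}, {"tx":-0.001, "ty":0.004, "tz":0.168}, {"tx":-0.001, "ty":0.004, "tz":0.168}, {"tx":-0.001, "ty":0.004, "tz":0.168}]}}

```text
clock: 5.85
tcp_pos: [0.5496, -0.3854, 0.0689]
orientation: [0.002, 0.659, 0.752, 0.0]
wrist_force: [0.5, -0.6, -0.1]
finger_gap: 0.0232
grip_force: 29.6
```

Emit:
{"name": "drive_effector", "arguments": {"offsets": [{}, {}, {}, {}], "aperture": 0.045}}

```text
clock: 6.35
tcp_pos: [0.5482, -0.3845, 0.0665]
orientation: [0.0, 0.659, 0.752, 0.001]
wrist_force: [0.0, -0.0, 0.3]
finger_gap: 0.045
grip_force: 0.0
```

Emit:
{"name": "drive_effector", "arguments": {"offsets": [{"tz":-0.05}, {"tz":-0.1}, {"tz":-0.15}, {"tz":-0.15}]}}

```text
clock: 6.85
tcp_pos: [0.55, -0.3863, 0.2219]
orientation: [0.005, 0.659, 0.752, 0.0]
wrist_force: [0.4, 0.2, 0.3]
finger_gap: 0.0453
grip_force: 0.0
```

Run:
```python
from h import *
c=env.read_camera('wrist'); cv2.imwrite('pics/w3.png',cv2.resize(c['image'][:,:,::-1],(400,300)))
go([.528,.1824,.215],.1317)
```

```text
shift [0.5657 0.0539 0.0023] y-angle 0.132
rotvec [0.0041 0.0033 0.0003]
```

View pics/w3.png

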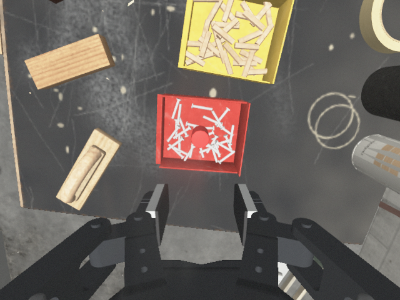

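The red pin rests in the red bin (around (202,138)) and the bin is unmoved. Next, blue.

Emit:
{"name": "drive_effector", "arguments": {"offsets": [{"tx":0.057, "ty":0.0054}, {"tx":0.113, "ty":0.0108}, {"tx":0.17, "ty":0.016}, {"tx":0.226, "ty":0.022}, {"tx":0.283, "ty":0.027}, {"tx":0.339, "ty":0.032}, {"tx":0.396, "ty":0.038}, {"tx":0.4525, "ty":0.043}]}}

```text
clock: 7.9
tcp_pos: [0.5298, 0.0714, 0.2148]
orientation: [-0.001, 0.659, 0.752, -0.0]
wrist_force: [0.3, -0.4, -0.6]
finger_gap: 0.0447
grip_force: 0.0
```

Emit:
{"name": "drive_effector", "arguments": {"offsets": [{"tx":0.057, "ty":0.0054}, {"tx":0.113, "ty":0.0108}, {"tx":0.113, "ty":0.0108}, {"tx":0.113, "ty":0.0108}, {"tx":0.113, "ty":0.0108}]}}

```text
clock: 8.52
tcp_pos: [0.5268, 0.1817, 0.216]
orientation: [-0.0, 0.66, 0.752, -0.0]
wrist_force: [-0.2, 0.0, 1.4]
finger_gap: 0.0451
grip_force: 0.0
```

```bash
python3 -c "
from h import *
go([.528,.1824,.115],.1317)"
```

```text
shift [0.0005 0.0013 0.101 ] y-angle 0.1302
rotvec [-0.0005 -0.0002 -0.0015]
```

Emit:
{"name": "drive_effector", "arguments": {"offsets": [{"ty":0.001, "tz":0.05}, {"ty":0.001, "tz":0.08}, {"ty":0.001, "tz":0.101}, {"ty":0.001, "tz":0.101}, {"ty":0.001, "tz":0.101}]}}

```text
clock: 9.15
tcp_pos: [0.5288, 0.1825, 0.1165]
orientation: [0.0, 0.659, 0.752, 0.001]
wrist_force: [0.3, -0.2, 0.3]
finger_gap: 0.0447
grip_force: 0.0
```

Emit:
{"name": "drive_effector", "arguments": {"offsets": [{}, {}, {}, {}], "aperture": 0.01, "grip_n": 30}}

```text
clock: 9.65
tcp_pos: [0.529, 0.1832, 0.1171]
orientation: [0.001, 0.659, 0.752, 0.001]
wrist_force: [-0.3, -1.4, 5.3]
finger_gap: 0.0231
grip_force: 29.3
```

Emit:
{"name": "drive_effector", "arguments": {"offsets": [{"tz":-0.015}, {"tz":-0.03}, {"tz":-0.06}, {"tz":-0.12}, {"tz":-0.12}, {"tz":-0.12}]}}

```text
clock: 10.4
tcp_pos: [0.5279, 0.1833, 0.2364]
orientation: [0.0, 0.659, 0.752, 0.001]
wrist_force: [-0.4, 0.1, -1.0]
finger_gap: 0.0229
grip_force: 29.9
```

```bash
python3 -c "
from h import *
go([.5605,-.1187,.235],.1317)"
```

```text
shift [-0.3037 -0.0075  0.0011] y-angle 0.1322
rotvec [ 0.0019 -0.0008  0.0005]
```

Emit:
{"name": "drive_effector", "arguments": {"offsets": [{"tx":-0.05, "ty":-0.001}, {"tx":-0.1, "ty":-0.002}, {"tx":-0.15, "ty":-0.004}, {"tx":-0.2, "ty":-0.005}, {"tx":-0.25, "ty":-0.006}, {"tx":-0.3037, "ty":-0.0075}, {"tx":-0.3037, "ty":-0.0075}, {"tx":-0.3037, "ty":-0.0075}]}}

```text
clock: 11.4
tcp_pos: [0.5595, -0.1184, 0.2341]
orientation: [-0.002, 0.659, 0.752, 0.0]
wrist_force: [0.4, -0.4, -0.5]
finger_gap: 0.0227
grip_force: 29.9
```

Run:
```python
from h import *
c=env.read_camera('wrist'); cv2.imwrite('pics/w4.png',c['image'][:,:,::-1])
P=cv2.projectPoints(np.float64([[.5005,-.0687,.029],[.5005,-.1687,.029],[.6205,-.1687,.055],[.6205,-.0687,.055]]),cv2.Rodrigues(c["R"])[0],np.float64(c["t"]),c["K"],c["D"])[0];print(P[:,0].round())
go([.5605,-.1187,.067],.1317)
```

```text
[[263. 152.]
 [254. 259.]
 [382. 285.]
 [404. 174.]]
shift [-0.0013  0.0009  0.1675] y-angle 0.1325
rotvec [-0.0012 -0.0021  0.0008]
```

View pics/w4.png

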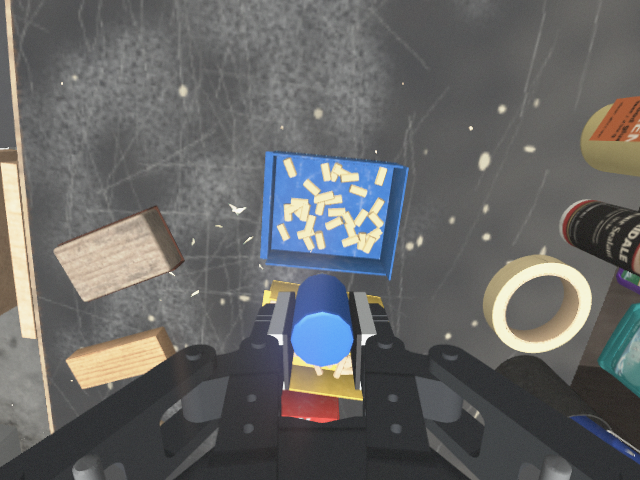

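The rim corners are at (266,152), (262,262), (390,278) and (407,166), close to the prediction. Lowering to release.

Emit:
{"name": "drive_effector", "arguments": {"offsets": [{"ty":0.003, "tz":0.05}, {"ty":0.003, "tz":0.1}, {"ty":0.003, "tz":0.15}, {"ty":0.003, "tz":0.1675}, {"ty":0.003, "tz":0.1675}, {"ty":0.003, "tz":0.1675}]}}

```text
clock: 12.2
tcp_pos: [0.5643, -0.1176, 0.0691]
orientation: [0.001, 0.658, 0.753, 0.001]
wrist_force: [-0.2, -0.9, -0.1]
finger_gap: 0.0226
grip_force: 29.9
```

Emit:
{"name": "drive_effector", "arguments": {"offsets": [{}, {}, {}, {}], "aperture": 0.045}}

```text
clock: 12.7
tcp_pos: [0.5636, -0.1185, 0.0682]
orientation: [0.0, 0.659, 0.752, 0.001]
wrist_force: [-0.0, 0.5, -0.5]
finger_gap: 0.0452
grip_force: 0.0
```

Emit:
{"name": "drive_effector", "arguments": {"offsets": [{"tz":-0.05}, {"tz":-0.1}, {"tz":-0.15}, {"tz":-0.15}]}}

```text
clock: 13.2
tcp_pos: [0.5659, -0.1194, 0.2229]
orientation: [0.004, 0.659, 0.752, 0.002]
wrist_force: [0.5, -0.0, 0.7]
finger_gap: 0.045
grip_force: 0.0
```

Run:
```python
from h import *
c=env.read_camera('wrist'); cv2.imwrite('pics/w5.png',cv2.resize(c['image'][:,:,::-1],(400,300)))
go([.4921,.1494,.225],.1317+np.pi/2)
```

```text
shift [ 0.2756 -0.0367 -0.0054] y-angle 0.1319
rotvec [ 0.0027  0.0053 -1.5706]
```

View pics/w5.png

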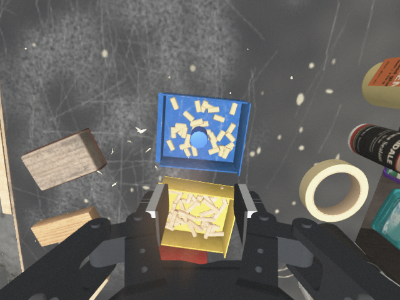

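The blue pin is in the blue bin at (198,138). Now to the latch grip, turned a quarter.

To row units: -1.43 rad / 2.0944 = -0.6828.

Emit:
{"name": "drive_effector", "arguments": {"offsets": [{"tx":0.034, "ty":-0.004, "az":-0.0859}, {"tx":0.068, "ty":-0.009, "az":-0.1719}, {"tx":0.102, "ty":-0.013, "az":-0.2578}, {"tx":0.136, "ty":-0.018, "az":-0.3438}, {"tx":0.17, "ty":-0.022, "az":-0.4297}, {"tx":0.204, "ty":-0.027, "az":-0.5157}, {"tx":0.238, "ty":-0.031, "az":-0.6016}, {"tx":0.2756, "ty":-0.0367, "az":-0.6828}]}}

```text
clock: 14.25
tcp_pos: [0.4896, 0.1507, 0.2163]
orientation: [-0.001, 0.002, 1.0, 0.0]
wrist_force: [0.9, 0.8, -0.6]
finger_gap: 0.045
grip_force: 0.0
```

Emit:
{"name": "drive_effector", "arguments": {"offsets": [{"az":-0.0668}, {"az":-0.0668}, {"az":-0.0668}, {"az":-0.0668}]}}

```text
clock: 14.75
tcp_pos: [0.4908, 0.1494, 0.2177]
orientation: [0.0, -0.064, 0.998, 0.0]
wrist_force: [0.3, 0.4, 1.2]
finger_gap: 0.0451
grip_force: 0.0
```

Run:
```python
from h import *
go([.4921,.1494,.125],.1317+np.pi/2)
c=env.read_camera("wrist"); cv2.imwrite("pics/w6.png",c["image"][:,:,::-1])
a=.1317;u=np.array([np.cos(a),np.sin(a),0]);v=np.array([-u[1],u[0],0]);g=np.array([.4921,.1494,.145])
P=cv2.projectPoints(np.float64([g+i*.015*u+j*.011*v for i in(-1,1) for j in(-1,1)]),cv2.Rodrigues(c["R"])[0],np.float64(c["t"]),c["K"],c["D"])[0];print(P[:,0].round(1))
```

```text
shift [-0.0013 -0.0003  0.0927] y-angle 1.6998
rotvec [ 0.0006  0.0002 -0.0027]
[[303.7 246.3]
 [343.  246.2]
 [304.5 295.3]
 [342.2 295.2]]
```

View pics/w6.png

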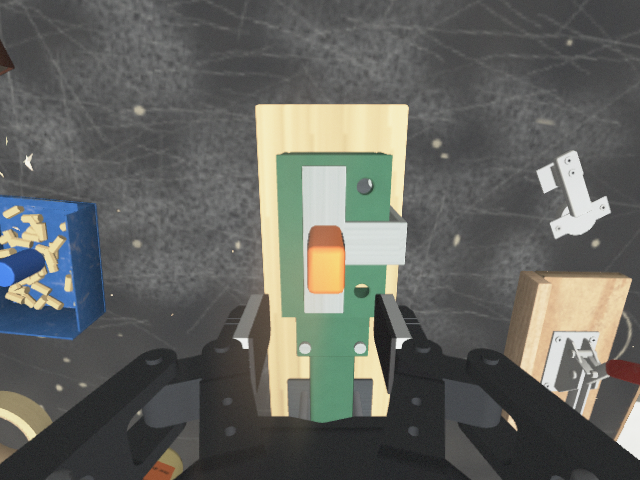

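The grip's top spans columns 308–345 and sits about 1 mm towards +y of the prediction, and both holes are empty. I'll descend and pinch.

Emit:
{"name": "drive_effector", "arguments": {"offsets": [{"tx":-0.001, "ty":0.001, "tz":0.04}, {"tx":-0.001, "ty":0.001, "tz":0.07}, {"tx":-0.001, "ty":0.001, "tz":0.092}, {"tx":-0.001, "ty":0.001, "tz":0.092}, {"tx":-0.001, "ty":0.001, "tz":0.092}]}}

```text
clock: 15.42
tcp_pos: [0.4923, 0.151, 0.127]
orientation: [0.001, -0.065, 0.998, 0.0]
wrist_force: [0.5, 0.6, 0.2]
finger_gap: 0.045
grip_force: 0.0
```

Emit:
{"name": "drive_effector", "arguments": {"offsets": [{}, {}, {}, {}, {}], "aperture": 0.01, "grip_n": 70}}

```text
clock: 16.05
tcp_pos: [0.4925, 0.1519, 0.1275]
orientation: [0.002, -0.066, 0.998, 0.001]
wrist_force: [-2.5, 4.7, 5.8]
finger_gap: 0.0215
grip_force: 68.7
```

Emit:
{"name": "drive_effector", "arguments": {"offsets": [{"ty":0.004}, {"ty":0.008}, {"ty":0.012}, {"ty":0.016}, {"ty":0.016}, {"ty":0.016}]}}

```text
clock: 16.8
tcp_pos: [0.4909, 0.165, 0.1275]
orientation: [0.002, -0.065, 0.998, -0.002]
wrist_force: [-0.6, -8.8, 6.8]
finger_gap: 0.0213
grip_force: 68.9
```

Emit:
{"name": "drive_effector", "arguments": {"offsets": [{"ty":0.002}, {"ty":0.004}, {"ty":0.004}, {"ty":0.004}]}}

```text
clock: 17.3
tcp_pos: [0.4904, 0.1686, 0.1275]
orientation: [0.002, -0.064, 0.998, -0.002]
wrist_force: [-0.2, -10.8, 7.6]
finger_gap: 0.0209
grip_force: 68.9
```

Run:
```python
from h import *
p,R=tool();a=.1317
u=np.array([np.cos(a),np.sin(a),0]);v=np.array([-u[1],u[0],0])
print("force along v",env.get_state()["wrist_force"]@v)
piv=np.array([.4913,.1553,.064])+.2*u
for th in(.04,.1,.2,.3,.4):
    Q=Ro.from_rotvec(th*v)   # +rot about v: -u side goes up
    q=piv+Q.apply(p-piv); print(th,R.inv().apply(q-p).round(4),R.inv().apply(th*v).round(4),(q-p).round(3))
```

```text
force along v -10.690118043918604
0.04 [-0.0027 -0.     -0.0079] [ 0.0001  0.04   -0.0002] [0.003 0.    0.008]
0.1 [-0.0074 -0.0001 -0.0195] [ 0.0003  0.1    -0.0004] [0.007 0.001 0.02 ]
0.2 [-0.0167 -0.0001 -0.0383] [ 0.0005  0.2    -0.0009] [0.016 0.002 0.038]
0.3 [-0.0278 -0.0002 -0.0559] [ 0.0008  0.3    -0.0013] [0.027 0.004 0.056]
0.4 [-0.0407 -0.0002 -0.0724] [ 0.0011  0.4    -0.0018] [0.04  0.005 0.073]
```

Latch open to about 17 mm by spring force. Lifting along the pivot arc.

To row units: 0.1 rad / 2.0944 = 0.0477.

Emit:
{"name": "drive_effector", "arguments": {"offsets": [{"tx":-0.0013, "tz":-0.004, "ay":0.0095}, {"tx":-0.0027, "tz":-0.0079, "ay":0.0191}, {"tx":-0.005, "tz":-0.0137, "ay":0.0334}, {"tx":-0.0074, "tz":-0.0195, "ay":0.0477}, {"tx":-0.0074, "tz":-0.0195, "ay":0.0477}]}}

```text
clock: 17.92
tcp_pos: [0.4971, 0.1692, 0.1458]
orientation: [-0.05, -0.064, 0.997, -0.006]
wrist_force: [-0.7, -10.4, 0.0]
finger_gap: 0.0212
grip_force: 69.0
```

```bash
python3 -c "
from h import *
print(env.get_state()['wrist_force']@[-.1313,.9913,0],tool()[1].as_matrix()[:,2])"
```

```text
-10.22387558133594 [-0.09838722 -0.01769258 -0.99499092]
```

Run:
```python
from h import *
p,R=tool();a=.1317
u=np.array([np.cos(a),np.sin(a),0]);v=np.array([-u[1],u[0],0])
piv=np.array([.4913,.1553,.064])+.2*u
for th in(.1,.2,.3,.32):
    q=piv+Ro.from_rotvec(th*v).apply(p-piv); print(th,R.inv().apply(q-p).round(4),R.inv().apply(th*v).round(4))
```

```text
0.1 [-0.0072 -0.0001 -0.0196] [ 0.0003  0.1    -0.0005]
0.2 [-0.0163 -0.0001 -0.0384] [ 0.0006  0.2    -0.0009]
0.3 [-0.0273 -0.0002 -0.0562] [ 0.0009  0.3    -0.0014]
0.32 [-0.0297 -0.0002 -0.0596] [ 0.001   0.32   -0.0015]
```

To row units: 0.32 rad / 2.0944 = 0.1528.

Emit:
{"name": "drive_effector", "arguments": {"offsets": [{"tx":-0.0036, "tz":-0.0098, "ay":0.0239}, {"tx":-0.0072, "tz":-0.0196, "ay":0.0477}, {"tx":-0.0117, "tz":-0.029, "ay":0.0716}, {"tx":-0.0163, "tz":-0.0384, "ay":0.0955}, {"tx":-0.0218, "tz":-0.0473, "ay":0.1194}, {"tx":-0.0273, "tz":-0.0562, "ay":0.1432}, {"tx":-0.0297, "tz":-0.0596, "ay":0.1528}, {"tx":-0.0297, "tz":-0.0596, "ay":0.1528}]}}

```text
clock: 18.92
tcp_pos: [0.5321, 0.1735, 0.2022]
orientation: [-0.208, -0.063, 0.976, -0.016]
wrist_force: [-2.6, -10.7, 1.2]
finger_gap: 0.0214
grip_force: 70.9
```

Emit:
{"name": "drive_effector", "arguments": {"offsets": [{}, {}, {}, {}]}}

```text
clock: 19.42
tcp_pos: [0.532, 0.1735, 0.2021]
orientation: [-0.208, -0.064, 0.976, -0.016]
wrist_force: [-1.2, -11.0, 0.3]
finger_gap: 0.0211
grip_force: 70.9
```

Run:
```python
from h import *
st=env.get_state();p,R=tool(st)
print(p,R.as_matrix()[:,2],st["qvel"].round(3))
c=env.read_camera("side")["image"][230:370,180:380,::-1]; cv2.imwrite("pics/fin.png",cv2.resize(c,(800,560)))
```

```text
[0.53198012 0.17348554 0.20212241] [-0.40333721 -0.05744295 -0.91324663] [-0.001  0.    -0.001 -0.001 -0.     0.   ]
```

View pics/fin.png

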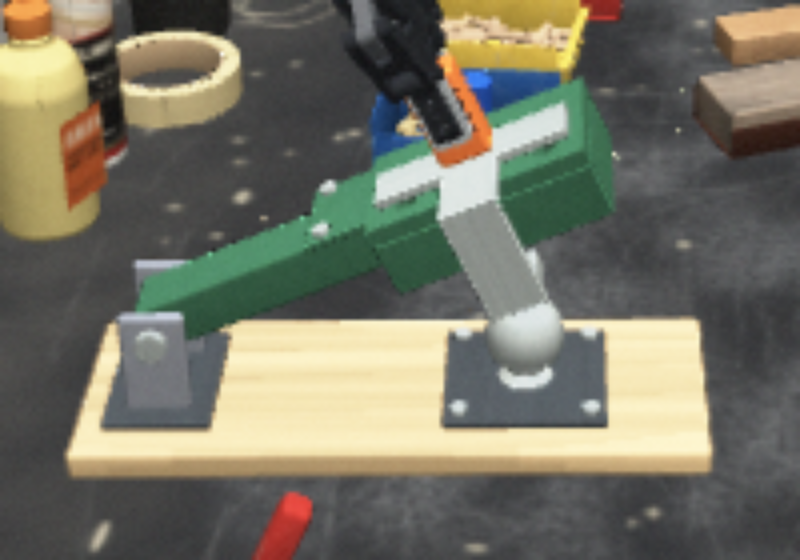

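The ball at (525,335) is fully exposed. The tongue is up about 0.41 rad (roughly 8 cm), held still by the grip.

```bash
python3 -c "
from workcell import env
print(env.hand_in())"
```

```text
the job is handed in; nothing more can be done
None
```

The hitch is uncoupled and handed in: each pin is in the bin of its own colour, the latch was pulled before the lift, and the gripper holds the tongue still by its grip, about 8 cm up, with the ball exposed (no verdict came back).

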